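# Close the stop valve and back it off

### The arm

A 6-joint arm with a two-finger parallel gripper is mounted at the origin on a cart in front of the work surface, level with it; the furniture and walls round the work are solid. World frame = base frame: x ahead of the robot, y to its left, z up, the work surface at z = 0. Lengths are in mm, angles in rad, forces in N, time in s.
With the tool pointing down it reaches from about 400 to 925 mm from the base axis. Payload 12.5 kg.
Tool frame: the origin (TCP) lies midway between the tips of the shut fingers; the grasp point (between the pads) lies 19 mm behind it; y points along the fingers, x is the direction in which the jaws open and shut, and the axes are right-handed (so a half turn about y gives the same grasp; the last joint's range is limited). The gripper opens to 95 mm and grips with 3 to 60 N. Pads are 20 mm wide; open, the fingers measure 119 mm over their backs; the gripper's body (75 mm by 180 mm) begins 59 mm behind the grasp point.
Start: joints at [-1.266, 0.491, 1.559, -0, 1.092, -0.106], TCP at [249.613, -573.01, 214.661] pointing down, gripper open.
Joint ranges: [-3.1, 3.1], [-0.84, 2.19], [0.05, 2.79], [-1.13, 4.28], [0.06, 2.93], [-2.69, 2.69]. Speed limits (rad/s): [2.22, 2.22, 2.79, 3.14, 3.14, 3.14].

### API

Orientations are given as a unit quaternion [w, x, y, z].
In Python, from plant import ctrl gives the robot as it stands.
- The arm moves only by the shell command python3 -m jog 'ROWS' [FORCE]. ROWS is a JSON object of lists of equal length, an entry for each row: "rotation": the turn, a rotation vector about the tool's x, y, z in degrees, a list of three; "travel": the shift along the tool's x, y, z in m, a list of three; "hand": the finger opening in m, from 0 to 0.0951. In form: {"rotation": [[ax, ay, az], ...], "travel": [[dx, dy, dz], ...], "hand": [hand, ...]}. A call has exactly 10 rows; each row is the pose to reach, as a shift and turn from the pose commanded when the call began, along the tool's axes at that moment; what a row does not reach only later rows make up. A row lasts 1/12 s, in which the tool goes at most 41.7 mm and 7.16 degrees, less where a joint would pass 70% of its speed; a pose out of reach is approached as far as the arm can. A call with a gripper value outside its range is refused whole. The fingers move at their own pace and stop on an object; FORCE is the grip in N (left out, the last holds). Time passes only in rows, so rows that repeat a pose let the fingers close, or fill a call up. It gives the time, the measured TCP pose, the force and the opening at its end, in the units of the state.
- ctrl.observe(): the state, without advancing time (a new reading comes with each control period).
- ctrl.read_camera(name): name is "scene" or "top" or "wrist"; returns a dict with "pixels" (420x560x3 uint8, red, green, blue), "fx", "fy", "cx", "cy" (pixels), "R" (3x3) and "t" (3): a world point X has camera coordinates R X + t; the wrist camera has in their place "T_tool_cam" (4x4, takes a point from camera to tool coordinates, whose origin is the TCP and whose axes are the tool frame's). Camera axes: x right, y down, z forward; pixel columns grow to the right and rows downward; lengths in mm; the calibration is good to about 2 mm. A picture is of the moment at which its call begins: read the wrist's pose just before it. There is no depth.
- ctrl.job_done(): hands the job in, once; it reports no verdict.
Trained networks look in a picture, given as the dict that the camera call returned (one of the last four; its "shot" number tells which), for a name from the list of things; names that differ only in an ending like _2 or _b are one class to them, and where a whole thing is asked for, a point or a joint stands for the part that bears it (a point fixed in the world has none). Each returns a list of dicts, best first, with "score" (0 to 1); they miss things now and then, are a little off and sometimes report something else, mostly with a low value. They report only what shows in the picture. A call takes as long as a camera call. They do not tell look-alikes from the thing itself.
- ctrl.look_for(query, picture): "bbox" ([left, top, width, height] as shares, 0 to 1, of the picture: columns of its width, rows of its height, round what is visible of it).
The state is a dict: "t": time; "q": joint angles; "joint_velocities": joint speeds; "effort": joint torques, N m; "tool_pos": TCP position; "eef_rot": TCP orientation; "contact_force": force on the tool from outside, world axes, zero at the start; "ft_torque": the same for the moment, N m; "opening": opening from 0.0 (shut) to 1.0 (fully open).
Only numpy, scipy, OpenCV 4.12 (cv2) and the standard library are available. Lean on these libraries where they do the work, as an engineer would, in place of code of your own. Each camera call takes 0.05 s, during which the arm holds its last target.

### The job

Stand the loose stop valve upright in the square pocket of the holding fixture, fully down, and let go of it. Then take hold of its handwheel again and crank it clockwise (seen from above) until you feel it stop, and back it off a quarter turn so that the gate cannot seize. Leave the valve sitting in the fixture, and leave the other things on the bench where they lie.

Things in the scene. Friction and masses are not known exactly. Their poses are not given: they have to be found in the camera images.
- hub (a point): On the axis of the valve's horizontal handwheel, at half height of its bare-steel hub, 92 mm above the valve's foot; the valve can be carried by this hub. The hub is an upright cylinder, 22 mm diameter, from 15 mm below this point (just under it lie rim and spokes) to 13 mm above. The frame turns with the wheel: x points to the crank handle, z up.
- crank (a point): Middle of the upright black crank handle on the wheel's rim: 15 mm diameter, 48 mm from the wheel axis, free to revolve on its pin. This point is 106 mm above the valve's foot; the handle reaches from 28 mm below it (the rim) to 18 mm above. The rim is a steel ring of 96 mm mean diameter, 10 mm thick, its top 77 mm above the foot.
- wheel (a joint): How far the handwheel is open, in rad: it falls as the wheel is turned clockwise seen from above and reaches 0 at the hard stop (closed). Several turns are possible. The wheel is light to turn (about 0.06 N m) and stays where it is left.
- valve_foot (a point): Centre of the underside of the loose stop valve, standing upright, 0.65 to 0.95 kg: dark square steel body 80 x 80 mm, 50 mm high, a brass pipe stub (20 mm diameter, 14 mm long, 38 mm above the foot) on two opposite sides, a handwheel on top over the middle of the body. x along the stubs, z up; it does not turn with the wheel.
- pocket_floor (a point): Centre of the floor of the holding fixture's square pocket. Fixture: bare aluminium block 124 x 124 x 30 mm with two small feet, fixed to the bench. Pocket 86 x 86 mm (3 mm play each side of the valve), 25 mm deep, 5 mm chamfer at the mouth; floor 5 mm, rim 30 mm above the bench. x, y along its sides. The valve fits any of four ways round; stubs clear the rim.
- grease_tin: Bystander: round tin, 70 mm diameter, 42 mm high; origin at the centre of its underside.
- nut: Bystander: hexagon nut 27 x 24 x 13 mm; origin at the centre of its underside.
- dust_brush: Bystander: wooden dust brush 180 x 34 x 45 mm; origin at the centre of its underside.
Not all that is in view belongs to the job. What is shaped like the part that bears hub but brown is not meant.

How it is judged:
By the outcome, as a careful person would: the job done as asked, in the order asked, and still so for the second after the job is handed in, with the robot touching nothing.
It also fails if it takes over 64 s, if anything falls off the work surface, if the arm or the gripper's body presses on something with over 40 N, if the wrist force passes 120 N, or if a joint passes its speed limit or range.

## Working session

There is one attempt and no reset: what is moved stays moved. The work goes in short steps, Python scripts to look and compute and a shell command to move; the robot and the scene stay as the last step left them, time stands still between calls to the robot, and variables do not carry over. Pictures are saved under pics/ and viewed, and the job is handed in when it is done.

```bash
ls -la; mkdir -p pics
python3 - <<'E'
from plant import ctrl
import cv2
s=ctrl.observe();print(s)
for n in ["scene","top","wrist"]:
    p=ctrl.read_camera(n)
    cv2.imwrite(f"pics/{n}0.png",p["pixels"][:,:,::-1])
    print(n,{k:v for k,v in p.items() if k!="pixels"})
    for q in ["hub","crank","valve_foot","pocket_floor","grease_tin","nut","dust_brush"]:
        try: print(q,[(round(d["score"],2),[round(b*(560 if i%2==0 else 420)) for i,b in enumerate(d["bbox"])]) for d in ctrl.look_for(q,p)])
        except Exception as e: print(q,e)
print(ctrl.observe()["t"])
E
```

```text
total 12
drwxr-xr-x  3 agent agent 4096 Dec  6 19:07 .
drwxr-xr-x 23 root  root  4096 Dec  6 19:07 ..
drwxr-xr-x  2 agent agent 4096 Dec  6 19:07 pics
{'t': 0.0, 'q': array([-1.26560069e+00,  4.91575602e-01,  1.55947024e+00,  2.13665515e-06,
        1.09167703e+00, -1.05573435e-01]), 'joint_velocities': array([-0.00030621, -0.00068044,  0.00108223, -0.00067147, -0.00148332,
       -0.00135464]), 'effort': array([ 2.32571729e-04, -6.12649155e+01, -2.58181661e+01,  6.91829086e-02,
        4.82070073e-02, -9.98970881e-05]), 'tool_pos': array([ 249.53323173, -572.75512237,  214.04461861]), 'eef_rot': array([ 0.59171636, -0.59120933,  0.38782861, -0.38721085]), 'contact_force': array([-0.57575907,  0.61376578,  0.44635831]), 'ft_torque': array([-0.01358161,  0.00063673, -0.0342038 ]), 'opening': 0.9994492139846589}
scene {'fx': 508.5173615595366, 'fy': 508.5173615595366, 'cx': 286.3883053659342, 'cy': 204.27108212908007, 'R': array([[ 0.56347669, -0.82608124,  0.00915456],
       [-0.4161536 , -0.29339947, -0.86065843],
       [ 0.71365972,  0.48115127, -0.50910044]]), 't': array([-358.10
[... 952 characters left out ...]
 [(0.93, [290, 192, 57, 80])]
grease_tin [(0.8, [248, 154, 32, 31])]
nut [(0.7, [288, 192, 59, 79])]
dust_brush [(0.58, [173, 218, 56, 50])]
wrist {'fx': 366.4453604012098, 'fy': 366.4453604012098, 'cx': 278.8935697841617, 'cy': 209.66096614588267, 'T_tool_cam': array([[ 9.99999279e-01,  4.74148904e-05, -1.20023818e-03,
         5.25344416e-01],
       [ 1.17719425e-03, -2.37350327e-01,  9.71423407e-01,
        -1.69338490e+02],
       [-2.38816989e-04, -9.71424119e-01, -2.37350212e-01,
         6.73021089e+01],
       [ 0.00000000e+00,  0.00000000e+00,  0.00000000e+00,
         1.00000000e+00]]), 'shot': 3}
hub []
crank []
valve_foot []
pocket_floor []
grease_tin []
nut []
dust_brush []
1.2
```

View pics/scene0.png

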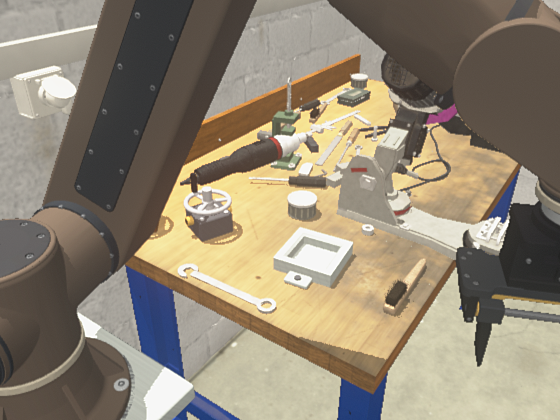

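View pics/top0.png

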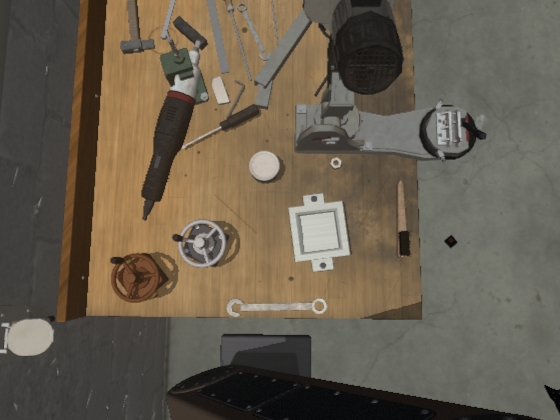

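Run:
```python
import cv2
a=cv2.imread('pics/top0.png');b=cv2.imread('pics/scene0.png')
x=cv2.resize(a[190:320,90:240],None,fx=3.3,fy=3.3,interpolation=cv2.INTER_CUBIC)
cv2.imwrite('pics/crop_t0.png',x)
x=cv2.resize(a[150:290,230:420],None,fx=4,fy=4,interpolation=cv2.INTER_CUBIC)
cv2.imwrite('pics/crop_t1.png',x)
x=cv2.resize(b[150:330,160:440],None,fx=2.8,fy=2.8,interpolation=cv2.INTER_CUBIC)
cv2.imwrite('pics/crop_s0.png',x)
```

```text
(no output)
```

View pics/crop_t0.png

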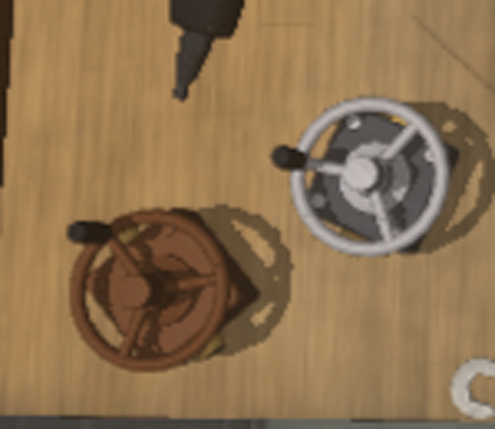

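View pics/crop_t1.png

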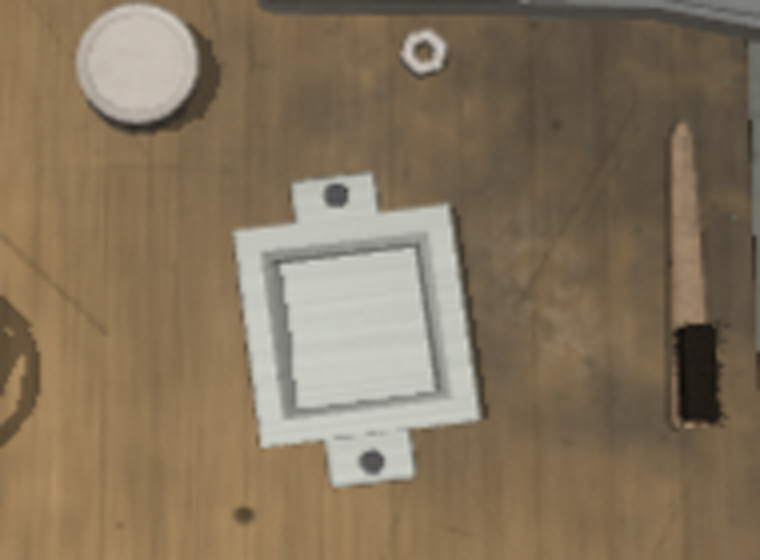

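View pics/crop_s0.png

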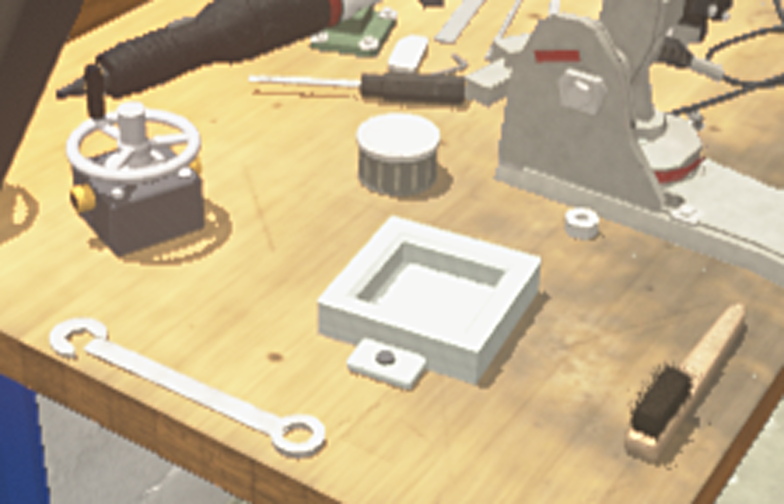

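The valve meant is the dark-bodied one with the bare-steel wheel at top px (200,243). The brown one at (136,277) is the look-alike. The enlarged crop confirms it: dark body and grey hub against all-brown. Pocket is at top px (319,231), tin (264,166), nut (336,163), brush (403,220).

```bash
cat > h.py <<'E'
import numpy as np, cv2
from scipy.spatial.transform import Rotation as Ro
from scipy.optimize import least_squares
CAM={}
def cam(p,state=None):
    K=np.array([[p["fx"],0,p["cx"]],[0,p["fy"],p["cy"]],[0,0,1]])
    if "R" in p: return K,np.array(p["R"]),np.array(p["t"])
    q=state["eef_rot"]; Rt=Ro.from_quat([q[1],q[2],q[3],q[0]]).as_matrix()
    T=np.array(p["T_tool_cam"]); Rwc=Rt@T[:3,:3]; twc=Rt@T[:3,3]+state["tool_pos"]
    return K,Rwc.T,-Rwc.T@twc
def back(c,uv,z):
    K,R,t=c; d=R.T@np.linalg.solve(K,[uv[0],uv[1],1.]); o=-R.T@t
    return o+d*(z-o[2])/d[2]
def proj(c,X):
    K,R,t=c; x=(np.atleast_2d(X)@R.T+t)@K.T; return x[:,:2]/x[:,2:]
def Rtool(s):
    q=s["eef_rot"]; return Ro.from_quat([q[1],q[2],q[3],q[0]]).as_matrix()
def sq(cx,cy,yaw,half,z):
    a=np.array([[1,1],[-1,1],[-1,-1],[1,-1]])*half; c,s=np.cos(yaw),np.sin(yaw)
    return np.c_[a@np.array([[c,s],[-s,c]])+[cx,cy],[z]*4]
def circ(cx,cy,r,z,n=60):
    a=np.linspace(0,2*np.pi,n); return np.c_[cx+r*np.cos(a),cy+r*np.sin(a),[z]*n]
def draw(img,c,X,col,s=4,off=(0,0)):
    pts=((proj(c,X)-off+0.5)*s-0.5).astype(np.int32)
    cv2.polylines(img,[pts],True,col,1,cv2.LINE_AA)
E
python3 - <<'E'
from h import *
from plant import ctrl
s=ctrl.observe();print(Rtool(s).round(3))
p=ctrl.read_camera("top");q=ctrl.read_camera("scene");c=cam(p);cs=cam(q)
np.save("ctop.npy",np.array([*c[:2],np.diag(c[2])]))
h=back(c,(200.6,242.1),105);print("hub top cam",h)
k=back(c,(90+290/3.3,190+157/3.3),117);print("crank",k,np.hypot(*(k-h)[:2]), np.arctan2(*(k-h)[1::-1]))
cr=[back(c,(230+u/4,150+v/4),30) for u,v in [(235,232),(448,204),(482,418),(263,446)]]
cr=np.array(cr);print(cr.round(1),cr.mean(0)); d=cr[1]-cr[0];
for i in range(4):
  d=cr[(i+1)%4]-cr[i];print(np.hypot(*d[:2]),np.degrees(np.arctan2(d[1],d[0])))
ci=np.array([back(c,(230+u/4,150+v/4),30) for u,v in [(262,254),(428,233),(452,396),(285,418)]]);print(ci.mean(0))
# scene
b=back(cs,(160+132/2.8,150+110/2.8),105);print("hub scene",b)
co=[back(cs,(160+u/2.8,150+v/2.8),30) for u,v in [(395,218),(540,260),(479,352),(320,305)]];print(np.mean(co,0))
# valve yaw: right & bottom corners at z=50
for uv in [(458,152),(410,250),(345,108)]:
  e=back(c,(90+uv[0]/3.3,190+uv[1]/3.3),50);print(e, np.degrees(np.arctan2(*(e-h)[1::-1]))-45,np.hypot(*(e-h)[:2]))
for uv in [(120,255),(203,225)]:
  e=back(cs,(160+uv[0]/2.8,150+uv[1]/2.8),0);print(e, np.degrees(np.arctan2(*(e-b)[1::-1]))-45,np.hypot(*(e-b)[:2]))
for n,uv,z in [("tin",(264,166),42),("nut",(336,163),13),("decoy hub",(90+130/3.3,190+290/3.3),105),("wr",(235,308),5),("toolnose",(146,215),40)]: print(n,back(c,uv,z))
E
```

```text
[[ 0.399  0.     0.917]
 [-0.917 -0.     0.399]
 [ 0.    -1.    -0.   ]]
hub top cam [489.97922355 110.80119243 105.        ]
crank [498.27111322 156.25447361 117.        ] 46.203421997054065 1.390353896096275
[[ 574.   -75.1   30. ]
 [ 591.2 -197.    30. ]
 [ 469.4 -214.9   30. ]
 [ 452.4  -91.6   30. ]] [ 521.74258926 -144.63381634   30.        ]
123.08633570916842 -81.97293089513228
123.10051622965078 -171.64563048601028
124.39880721936703 97.8214525811418
122.65358975591235 7.7428320541541735
[ 521.38777925 -144.52103149   30.        ]
hub scene [487.8448149 108.2253913 105.       ]
[ 519.6946632  -148.90839543   30.        ]
[507.0111304   58.52249133  50.        ] -116.95487991270905 54.983165052945786
[441.00113159  89.14582859  50.        ] -201.1476750774426 53.55192130510963
[536.21158944 136.21783829  50.        ] -16.199821440773597 52.75829358724978
[444.56198223  91.68086554   0.        ] -204.08103350340937 46.3370794950407
[514.7932077   65.64666984   0.        ] -102.66997288052247 50.39011208939373
tin [669.18586282 -17.52385333  42.        ]
nut [ 684.32082473 -186.09566068   13.        ]
decoy hub [414.06133547 257.28479982 105.        ]
wr [345.90081168  45.82871299   5.        ]
toolnose [553.88881829 249.73169413  40.        ]
```

```bash
python3 -m jog '{"rotation":[[0,0,0],[0,0,0],[0,0,0],[0,0,0],[0,0,0],[0,0,0],[0,0,0],[0,0,0],[0,0,0],[0,0,0]],"travel":[[-0.02,0,0.0186],[-0.05,0,0.0465],[-0.08,0,0.0745],[-0.11,0,0.1023],[-0.14,0,0.130],[-0.17,0,0.158],[-0.2,0,0.186],[-0.23,0,0.214],[-0.26,0,0.242],[-0.285,0,0.265]],"hand":[0.05,0.05,0.05,0.05,0.05,0.05,0.05,0.05,0.05,0.05]}' 20
python3 -m jog '{"rotation":[[0,-6,0],[0,-12,0],[0,-18,0],[0,-24,0],[0,-30,0],[0,-36,0],[0,-42,0],[0,-48,0],[0,-52,0],[0,-56,0]],"travel":[[-0.03,0,0.028],[-0.06,0,0.056],[-0.09,0,0.0835],[-0.12,0,0.111],[-0.15,0,0.139],[-0.18,0,0.167],[-0.205,0,0.19],[-0.225,0,0.208],[-0.237,0,0.220],[-0.245,0,0.228]],"hand":[0.05,0.05,0.05,0.05,0.05,0.05,0.05,0.05,0.05,0.05]}'
python3 - <<'E'
from h import *
from plant import ctrl
s=ctrl.observe();p=ctrl.read_camera("wrist")
print(s["t"],s["tool_pos"],Rtool(s).round(3),s["contact_force"],s["opening"])
cv2.imwrite("pics/w1.png",p["pixels"][:,:,::-1])
c=cam(p,s);np.savez("w1.npz",K=c[0],R=c[1],t=c[2])
for q in ["hub","crank"]:
    print(q,[(round(d["score"],2),[round(b*(560 if i%2==0 else 420)) for i,b in enumerate(d["bbox"])]) for d in ctrl.look_for(q,p)])
E
```

```text
t: 2.13
tool_pos: [379.0, -203.6, 214.9]
eef_rot: [0.592, -0.591, 0.387, -0.388]
contact_force: [0.7, -1.2, -0.5]
opening: 0.527
t: 2.97
tool_pos: [490.3, 111.8, 214.6]
eef_rot: [0.704, -0.704, 0.062, -0.063]
contact_force: [0.5, 0.2, -0.4]
opening: 0.523
2.9667 [490.34319453 111.8053015  214.61869733] [[ 0.984  0.     0.176]
 [-0.176  0.     0.984]
 [ 0.    -1.     0.   ]] [ 0.48020434  0.18458012 -0.3522916 ] 0.5234249928021578
hub [(0.87, [86, 2, 133, 109])]
crank [(0.55, [83, 0, 137, 112])]
```

View pics/w1.png

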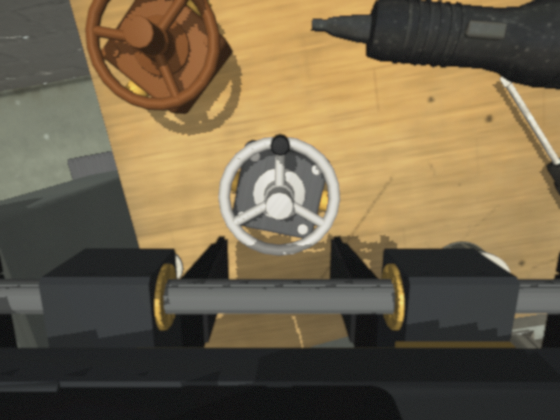

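The wrist view has the steel valve in the centre: rim around (279,195), hub top near (279,207), crank at (280,146). The brown look-alike is at the upper left (152,40).

```bash
cat > ov.py <<'E'
from h import *
import sys
# overlay valve model in wrist picture
def ov(img,c,x,y,yaw,th,zf,fn,ctr,s=5,half=70):
    u,v=int(ctr[0])-half,int(ctr[1])-half; u=max(u,0);v=max(v,0)
    im=cv2.resize(img[v:v+2*half,u:u+2*half],None,fx=s,fy=s,interpolation=cv2.INTER_CUBIC)
    draw(im,c,circ(x,y,53,zf+72),(0,255,0),s,(u,v)); draw(im,c,circ(x,y,43,zf+72),(0,255,0),s,(u,v))
    draw(im,c,circ(x,y,11,zf+105),(255,0,0),s,(u,v))
    draw(im,c,sq(x,y,yaw,40,zf+50),(0,0,255),s,(u,v))
    if th is not None: draw(im,c,circ(x+48*np.cos(th),y+48*np.sin(th),7.5,zf+124),(255,0,255),s,(u,v))
    cv2.imwrite(fn,im)
E
python3 - <<'E'
from ov import *
w=np.load("w1.npz");c=(w["K"],w["R"],w["t"]);img=cv2.imread("pics/w1.png")
print(back(c,(279.5,206.5),105),back(c,(279.5,195.5),72),back(c,(280,145),124))
h=back(c,(279.5,195.5),72)
ov(img,c,h[0],h[1],np.radians(-22),np.radians(79.7),0,"pics/ov1.png",(280,195))
E
```

```text
[491.97362976 112.63104866 105.        ] [492.36530352 114.68523363  72.        ] [500.86144    160.46584734 124.        ]
```

View pics/ov1.png

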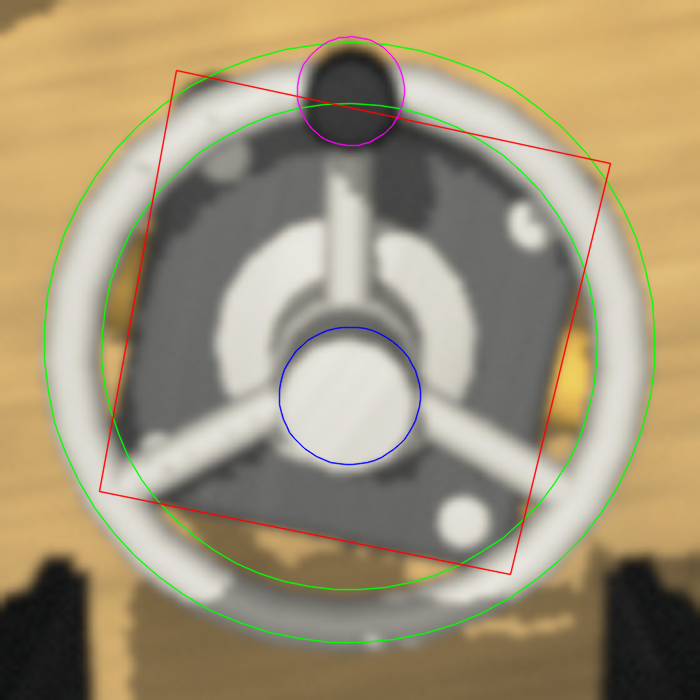

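```bash
python3 -m jog '{"rotation":[[0,0,0],[0,0,0],[0,0,0],[0,0,0],[0,0,0],[0,0,0],[0,0,0],[0,0,0],[0,0,0],[0,0,0]],"travel":[[0.001,0.03,0.002],[0.001,0.06,0.002],[0.001,0.09,0.002],[0.001,0.115,0.002],[0.001,0.127,0.002],[0.001,0.132,0.002],[0.001,0.132,0.002],[0.001,0.132,0.002],[0.001,0.132,0.002],[0.001,0.132,0.002]],"hand":[0.05,0.05,0.05,0.05,0.05,0.05,0.05,0.01,0.01,0.01]}' 40
python3 -m jog '{"rotation":[[0,0,0],[0,0,0],[0,0,0],[0,0,0],[0,0,0],[0,0,0],[0,0,0],[0,0,0],[0,0,0],[0,0,0]],"travel":[[0,0,0],[0,0,0],[0,0,0],[0,0,0],[0,-0.005,0],[0,-0.015,0],[0,-0.03,0],[0,-0.05,0],[0,-0.065,0],[0,-0.07,0]],"hand":[0.01,0.01,0.01,0.01,0.01,0.01,0.01,0.01,0.01,0.01]}'
python3 - <<'E'
from h import *
from plant import ctrl
s=ctrl.observe();p=ctrl.read_camera("wrist");q=ctrl.read_camera("scene")
print(s["t"],s["tool_pos"],Rtool(s).round(3),s["contact_force"],s["opening"]*95)
cv2.imwrite("pics/w2.png",p["pixels"][:,:,::-1]);cv2.imwrite("pics/s2.png",q["pixels"][:,:,::-1])
c=cam(p,s);np.savez("w2.npz",K=c[0],R=c[1],t=c[2])
E
```

```text
t: 3.95
tool_pos: [491.7, 111.4, 83.7]
eef_rot: [0.704, -0.704, 0.064, -0.065]
contact_force: [0.1, 0.1, 0.4]
opening: 0.369
t: 4.78
tool_pos: [492.0, 111.6, 154.9]
eef_rot: [0.704, -0.704, 0.063, -0.065]
contact_force: [-0.6, -0.4, -8.1]
opening: 0.222
4.7833 [491.98875109 111.59397432 154.88188962] [[ 0.983  0.003  0.182]
 [-0.182  0.     0.983]
 [ 0.003 -1.     0.001]] [-0.55226292 -0.4063223  -8.068945  ] 21.100858247821797
```

View pics/w2.png

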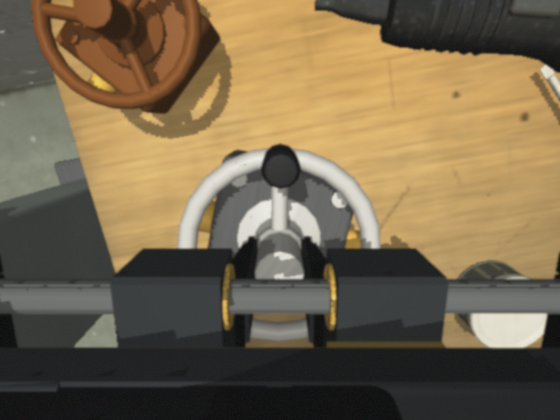

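View pics/s2.png

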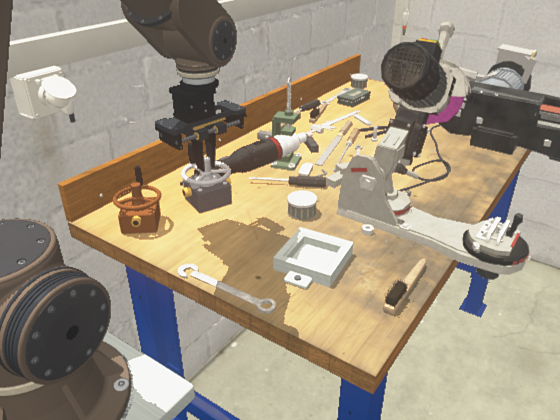

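```bash
python3 -m jog '{"rotation":[[0,-1,0],[0,-4,0],[0,-8,0],[0,-12,0],[0,-16,0],[0,-20,0],[0,-24,0],[0,-27,0],[0,-29,0],[0,-30,0]],"travel":[[0.003,-0.01,-0.008],[0.010,-0.025,-0.026],[0.021,-0.035,-0.056],[0.036,-0.045,-0.094],[0.051,-0.05,-0.133],[0.066,-0.05,-0.172],[0.081,-0.05,-0.211],[0.096,-0.05,-0.25],[0.109,-0.05,-0.284],[0.118,-0.05,-0.308]],"hand":[0.01,0.01,0.01,0.01,0.01,0.01,0.01,0.01,0.01,0.01]}'
python3 -m jog '{"rotation":[[0,0,0],[0,0,0],[0,0,0],[0,0,0],[0,0,0],[0,0,0],[0,0,0],[0,0,0],[0,0,0],[0,0,0]],"travel":[[0,0,-0.015],[0,0,-0.026],[0,0,-0.032],[0,0,-0.032],[0,0,-0.032],[0,0,-0.032],[0,0,-0.032],[0,0,-0.032],[0,0,-0.032],[0,0,-0.032]],"hand":[0.01,0.01,0.01,0.01,0.01,0.01,0.01,0.01,0.01,0.01]}'
python3 - <<'E'
from h import *
from plant import ctrl
s=ctrl.observe();p=ctrl.read_camera("wrist")
print(s["t"],s["tool_pos"],Rtool(s).round(3),s["contact_force"],s["opening"]*95)
cv2.imwrite("pics/w3.png",p["pixels"][:,:,::-1])
c=cam(p,s);np.savez("w3.npz",K=c[0],R=c[1],t=c[2],pos=s["tool_pos"],Rt=Rtool(s))
E
```

```text
t: 5.72
tool_pos: [551.2, -216.2, 201.0]
eef_rot: [0.697, -0.697, -0.12, 0.121]
contact_force: [-0.2, 1.6, -8.5]
opening: 0.222
t: 6.55
tool_pos: [562.1, -242.6, 202.8]
eef_rot: [-0.697, 0.697, 0.12, -0.12]
contact_force: [-0.4, -0.2, -7.7]
opening: 0.221
6.55 [ 562.12428012 -242.59052655  202.78026364] [[ 0.942  0.    -0.335]
 [ 0.335 -0.     0.942]
 [ 0.    -1.    -0.   ]] [-0.39743662 -0.20457765 -7.6538523 ] 21.017584151893494
```

View pics/w3.png

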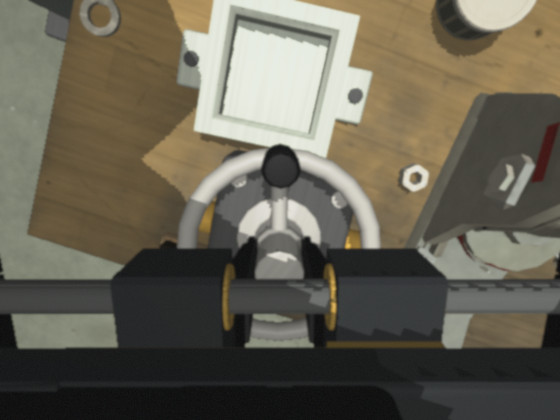

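Run:
```python
import cv2
a=cv2.imread('pics/w3.png')
cv2.imwrite('pics/c3.png',cv2.resize(a[0:170,180:380],None,fx=3.5,fy=3.5,interpolation=cv2.INTER_CUBIC))
cv2.imwrite('pics/c3b.png',cv2.resize(a[130:350,170:390],None,fx=2.7,fy=2.7,interpolation=cv2.INTER_CUBIC))
```

```text
(no output)
```

View pics/c3.png

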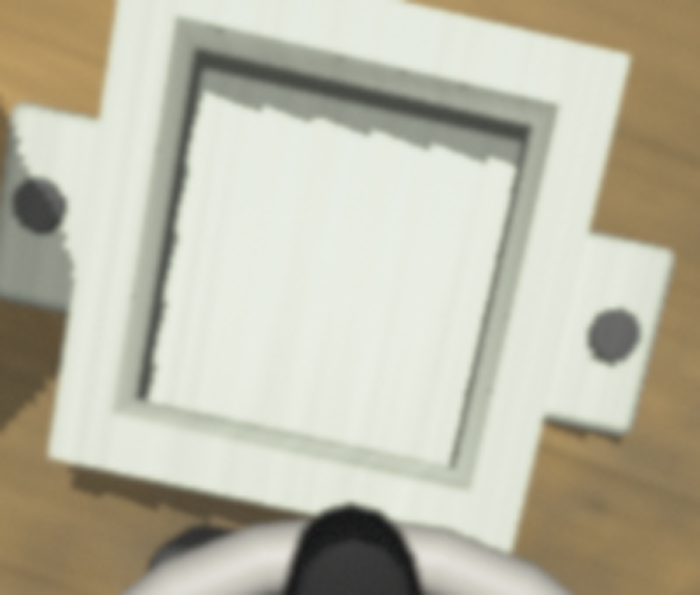

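View pics/c3b.png

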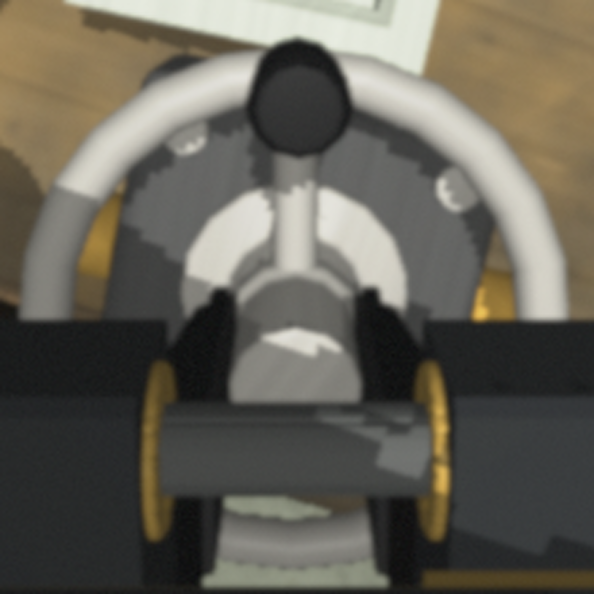

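Run:
```python
from ov import *
w=np.load("w3.npz");c=(w["K"],w["R"],w["t"]);img=cv2.imread("pics/w3.png");pos=w["pos"];Rt=w["Rt"]
m=np.array([(180,18),(556,104),(470,488),(117,410)])/3.5+[180,0]
o=np.array([(630,55),(513,552),(50,458)])/3.5+[180,0]
def f(x,scale=False):
    S=proj(c,sq(x[0],x[1],x[2],48,x[3])); O=proj(c,sq(x[0],x[1],x[2],62,x[3]))
    return S,O
def mt(P,Q): # nearest
    return np.concatenate([Q[np.argmin(np.hypot(*(Q-p).T))]-p for p in P])
for fixz in (True,False):
  g=lambda x:np.concatenate([mt(m,f(np.r_[x[:3],30 if fixz else x[3]])[0]),mt(o,f(np.r_[x[:3],30 if fixz else x[3]])[1])])
  r=least_squares(g,[522,-145,np.radians(8),30][:3 if fixz else 4]);print(r.x,np.degrees(r.x[2]),r.fun.round(1),r.cost)
  if fixz: px=r.x
zf=pos[2]-83.5
k=back(c,(281.1,168.5),zf+124);rel=Rt.T@(k-pos);print("handle rel tool",rel, "hub rel z:",rel[2]-48)
hu=pos+Rt@[0.0,0,rel[2]-48]
yaw=np.radians(8)
im=img.copy()
ov(img,c,hu[0],hu[1],yaw,np.arctan2(*(k-hu)[1::-1]),zf,"pics/ov3.png",(280,220),3.3,115)
```

```text
[ 5.24254664e+02 -1.44722502e+02  1.36197991e-01] 7.803570057489704 [-1.2 -1.2  1.6 -0.7  0.9  1.  -1.5  1.3  0.4 -0.5 -0.2  0.8 -0.  -0.1] 6.459416519779081
[ 5.24143992e+02 -1.44266495e+02  1.36304884e-01  2.58445119e+01] 7.809694559719861 [-0.6 -0.3  0.9 -0.1  0.5  0.2 -0.7  0.9 -0.5  0.2 -0.6 -0.1  1.  -0.7] 2.5534544557717354
handle rel tool [  1.92386568 -40.51017207  49.33165407] hub rel z: 1.3316540683912734
```

View pics/ov3.png

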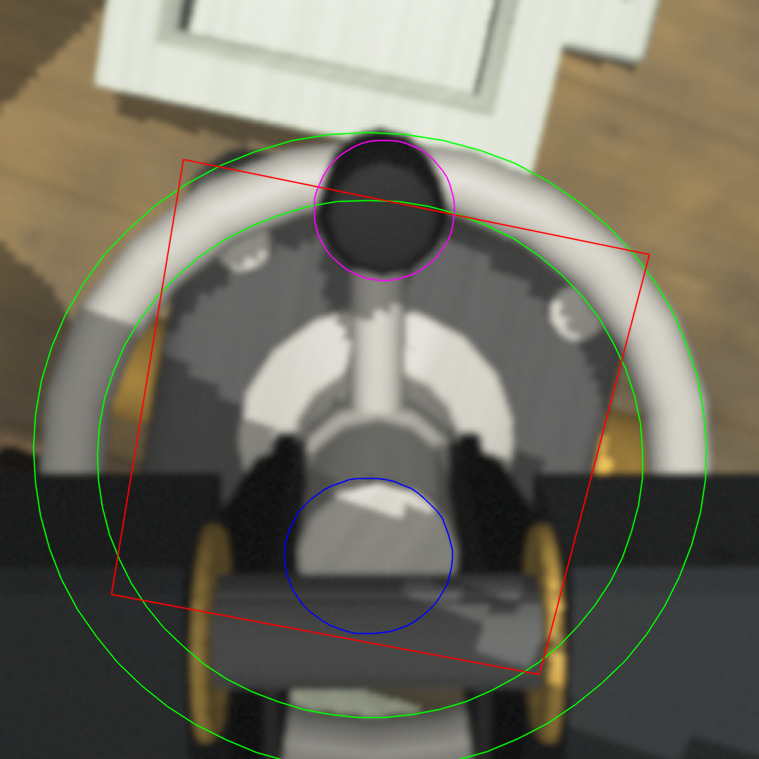

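```bash
python3 -m jog '{"rotation":[[0,0,0],[0,0,0],[0,0,0],[0,0,0],[0,0,0],[0,0,0],[0,0,0],[0,0,0],[0,0,0],[0,0,0]],"travel":[[0,0,0.012],[-0.001,0,0.035],[-0.002,0.005,0.06],[-0.003,0.02,0.08],[-0.004,0.04,0.095],[-0.004,0.06,0.102],[-0.004,0.073,0.1045],[-0.004,0.081,0.1045],[-0.004,0.085,0.1045],[-0.004,0.085,0.1045]],"hand":[0.01,0.01,0.01,0.01,0.01,0.01,0.01,0.01,0.01,0.01]}'
python3 - <<'E'
from h import *
from plant import ctrl
s=ctrl.observe();p=ctrl.read_camera("top");q=ctrl.read_camera("scene")
print(s["t"],s["tool_pos"],s["contact_force"],s["opening"]*95)
cv2.imwrite("pics/s4.png",cv2.resize(q["pixels"][160:310,240:390,::-1],None,fx=3.6,fy=3.6,interpolation=2))
E
```

```text
t: 7.43
tool_pos: [523.5, -145.9, 117.3]
eef_rot: [0.697, -0.697, -0.12, 0.12]
contact_force: [-0.6, 0.2, -7.8]
opening: 0.222
7.4333 [ 523.47101763 -145.93936753  117.31597475] [-0.60655178  0.20798655 -7.84770151] 21.08926659176354
```

View pics/s4.png

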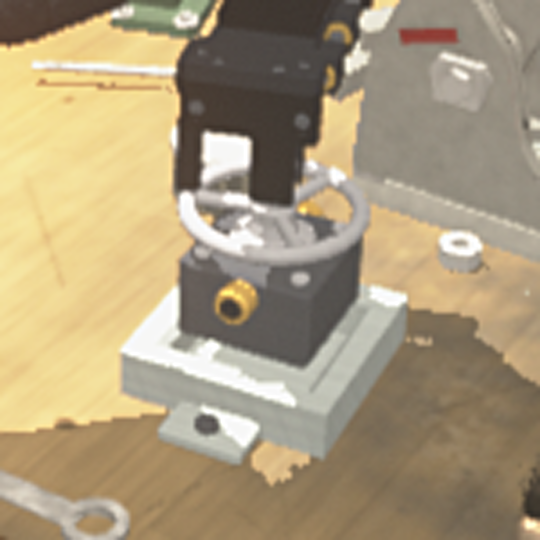

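The valve body is squared over the pocket mouth. I'll lower it gently.

```bash
python3 -m jog '{"rotation":[[0,0,0],[0,0,0],[0,0,0],[0,0,0],[0,0,0],[0,0,0],[0,0,0],[0,0,0],[0,0,0],[0,0,0]],"travel":[[0,0.002,0],[0,0.004,0],[0,0.006,0],[0,0.008,0],[0,0.010,0],[0,0.012,0],[0,0.014,0],[0,0.016,0],[0,0.018,0],[0,0.018,0]],"hand":[0.01,0.01,0.01,0.01,0.01,0.01,0.01,0.01,0.01,0.01]}'
```

```text
t: 8.37
tool_pos: [523.2, -145.7, 99.2]
eef_rot: [0.697, -0.697, -0.12, 0.12]
contact_force: [-0.1, 0.2, -8.3]
opening: 0.219
```

```bash
python3 -m jog '{"rotation":[[0,0,0],[0,0,0],[0,0,0],[0,0,0],[0,0,0],[0,0,0],[0,0,0],[0,0,0],[0,0,0],[0,0,0]],"travel":[[0,0.002,0],[0,0.004,0],[0,0.006,0],[0,0.008,0],[0,0.0095,0],[0,0.0105,0],[0,0.011,0],[0,0.011,0],[0,0.011,0],[0,0.011,0]],"hand":[0.01,0.01,0.01,0.01,0.01,0.01,0.01,0.01,0.01,0.01]}'
```

```text
t: 9.2
tool_pos: [523.4, -145.8, 88.7]
eef_rot: [-0.697, 0.697, 0.12, -0.12]
contact_force: [-0.8, 0.2, -7.8]
opening: 0.22
```

```bash
python3 -m jog '{"rotation":[[0,0,0],[0,0,0],[0,0,0],[0,0,0],[0,0,0],[0,0,0],[0,0,0],[0,0,0],[0,0,0],[0,0,0]],"travel":[[0,0.0005,0],[0,0.001,0],[0,0.0015,0],[0,0.002,0],[0,0.002,0],[0,0.002,0],[0,0.002,0],[0,0.002,0],[0,0.002,0],[0,0.002,0]],"hand":[0.01,0.01,0.01,0.01,0.01,0.01,0.01,0.01,0.01,0.01]}'
```

```text
t: 10.03
tool_pos: [523.3, -146.0, 87.9]
eef_rot: [-0.697, 0.697, 0.12, -0.12]
contact_force: [-6.7, 0.2, 9.7]
opening: 0.223
```

```bash
python3 -m jog '{"rotation":[[0,0,0],[0,0,0],[0,0,0],[0,0,0],[0,0,0],[0,0,0],[0,0,0],[0,0,0],[0,0,0],[0,0,0]],"travel":[[0,-0.001,0],[0,-0.001,0],[0,-0.001,0],[0,-0.001,0],[0,-0.02,0],[0,-0.05,0],[0,-0.08,0],[0,-0.105,0],[0,-0.115,0],[0,-0.12,0]],"hand":[0.045,0.045,0.045,0.045,0.045,0.045,0.045,0.045,0.045,0.045]}' 15
python3 -m jog '{"rotation":[[0,0,0],[0,0,0],[0,0,0],[0,0,0],[0,0,0],[0,0,0],[0,0,0],[0,0,0],[0,0,0],[0,0,0]],"travel":[[0,0,0],[0,0,0],[0,0,0],[0,0,0],[0,0,0],[0,0,0],[0,0,0],[0,0,0],[0,0,0],[0,0,0]],"hand":[0.03,0.03,0.03,0.03,0.03,0.03,0.03,0.03,0.03,0.03]}' 15
python3 - <<'E'
from ov import *
from plant import ctrl
s=ctrl.observe();p=ctrl.read_camera("wrist");q=ctrl.read_camera("scene")
print(s["t"],s["tool_pos"],s["contact_force"],s["opening"]*95)
img=np.ascontiguousarray(p["pixels"][:,:,::-1]);cv2.imwrite("pics/w5.png",img)
cv2.imwrite("pics/s5.png",cv2.resize(q["pixels"][160:310,240:390,::-1],None,fx=3.6,fy=3.6,interpolation=2))
c=cam(p,s);np.savez("w5.npz",K=c[0],R=c[1],t=c[2],pos=s["tool_pos"],Rt=Rtool(s))
ov(img,c,523.3,-145.5,np.radians(7.8),np.radians(109.6),5,"pics/ov5.png",(280,200),4.5,80)
E
```

```text
t: 10.87
tool_pos: [523.9, -145.9, 208.1]
eef_rot: [-0.696, 0.697, 0.121, -0.119]
contact_force: [-0.3, -1.1, -0.4]
opening: 0.471
t: 11.7
tool_pos: [523.4, -145.8, 206.6]
eef_rot: [-0.697, 0.697, 0.12, -0.12]
contact_force: [-0.1, -0.3, 0.7]
opening: 0.314
11.7 [ 523.39729506 -145.77047882  206.63337259] [-0.13698192 -0.25746639  0.668375  ] 29.817054075215736
```

View pics/w5.png

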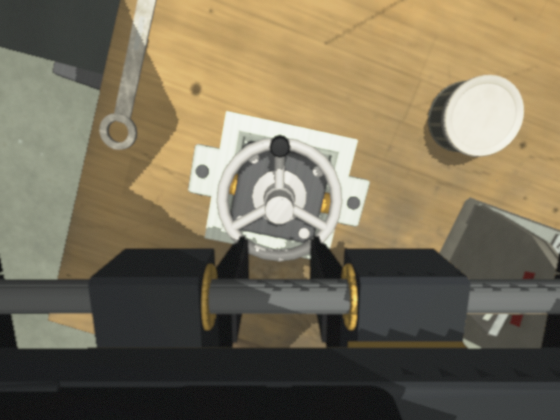

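View pics/s5.png

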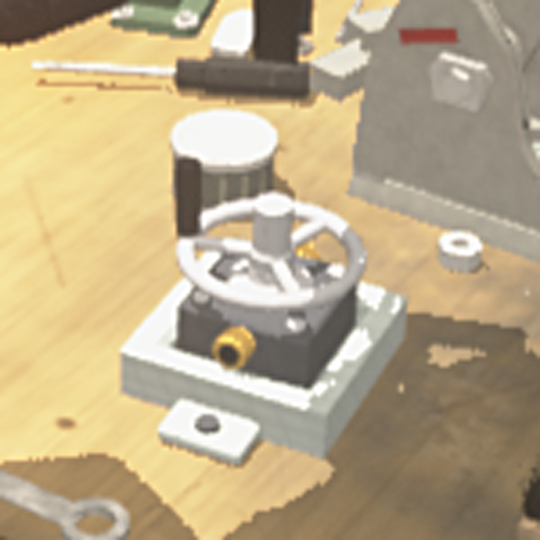

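View pics/ov5.png

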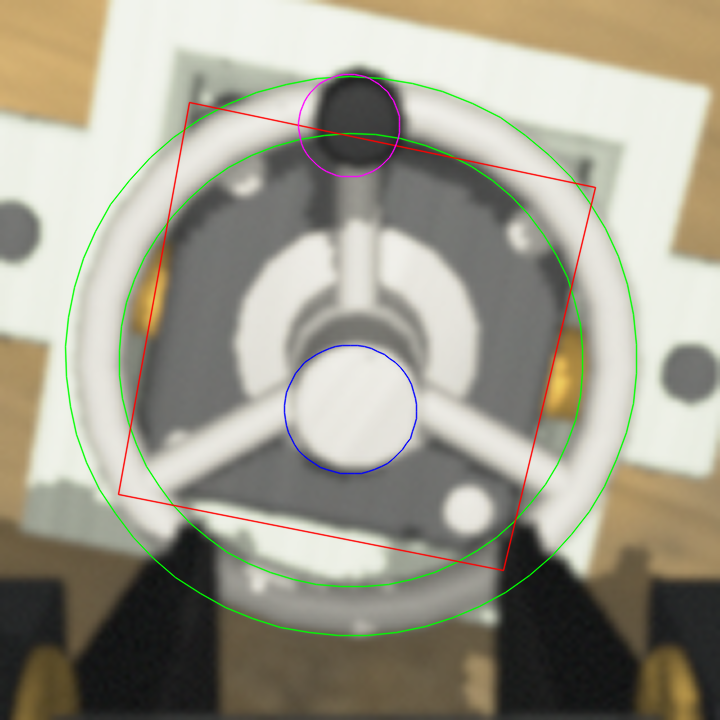

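The valve sits square and down in the pocket, and it has been released. The handle is at wrist px (280,147). I'll go onto the crank handle now.

```bash
python3 -m jog '{"rotation":[[0,0,0],[0,0,0],[0,0,0],[0,0,0],[0,0,0],[0,0,0],[0,0,0],[0,0,0],[0,0,0],[0,0,0]],"travel":[[0,0,0.02],[0.001,0,0.04],[0.001,0.02,0.0485],[0.001,0.045,0.0485],[0.001,0.07,0.0485],[0.001,0.09,0.0485],[0.001,0.105,0.0485],[0.001,0.1115,0.0485],[0.001,0.1115,0.0485],[0.001,0.1115,0.0485]],"hand":[0.03,0.03,0.03,0.03,0.03,0.03,0.03,0.03,0.03,0.03]}' 8
python3 -m jog '{"rotation":[[0,0,0],[0,0,0],[0,0,0],[0,0,0],[0,0,0],[0,0,0],[0,0,0],[0,0,0],[0,0,0],[0,0,0]],"travel":[[0,0,0],[0,0,0],[0,0,0],[0,0,0],[0,0,0],[0,0,0],[0,0,0],[0,0,0],[0,0,0],[0,0,0]],"hand":[0.005,0.005,0.005,0.005,0.005,0.005,0.005,0.005,0.005,0.005]}' 8
```

```text
t: 12.63
tool_pos: [508.3, -99.8, 95.5]
eef_rot: [-0.697, 0.697, 0.12, -0.12]
contact_force: [0.3, -0.1, 0.8]
opening: 0.317
t: 13.47
tool_pos: [508.4, -99.8, 95.8]
eef_rot: [-0.697, 0.697, 0.12, -0.12]
contact_force: [-1.5, -0.1, 7.1]
opening: 0.156
```

```bash
python3 -m jog '{"rotation":[[0,0,0],[0,0,0],[0,0,0],[0,0,0],[0,0,0],[0,0,0],[0,0,0],[0,0,0],[0,0,0],[0,0,0]],"travel":[[0.0042,-0.001,-0.0002],[0.0125,-0.001,-0.0016],[0.0203,-0.001,-0.0045],[0.0275,-0.001,-0.0087],[0.0339,-0.001,-0.0141],[0.0393,-0.001,-0.0205],[0.0435,-0.001,-0.0277],[0.0464,-0.001,-0.0356],[0.0478,-0.001,-0.0438],[0.048,-0.001,-0.048]],"hand":[0.005,0.005,0.005,0.005,0.005,0.005,0.005,0.005,0.005,0.005]}' 8
python3 - <<'E'
from ov import *
from plant import ctrl
s=ctrl.observe();q=ctrl.read_camera("scene");p=ctrl.read_camera("wrist")
print(s["t"],s["tool_pos"],s["contact_force"],s["opening"]*95)
im=np.hstack([cv2.resize(q["pixels"][160:310,240:390,::-1],(400,400),interpolation=2),cv2.resize(p["pixels"][100:300,180:380,::-1],(400,400),interpolation=2)])
cv2.imwrite("pics/s6.png",im)
E
```

```text
t: 14.3
tool_pos: [570.1, -130.1, 96.0]
eef_rot: [-0.697, 0.697, 0.12, -0.12]
contact_force: [0.1, 1.5, -1.0]
opening: 0.154
14.3 [ 570.06371589 -130.08463169   96.017297  ] [ 0.12771754  1.53918944 -0.96734609] 14.629304043589432
```

View pics/s6.png

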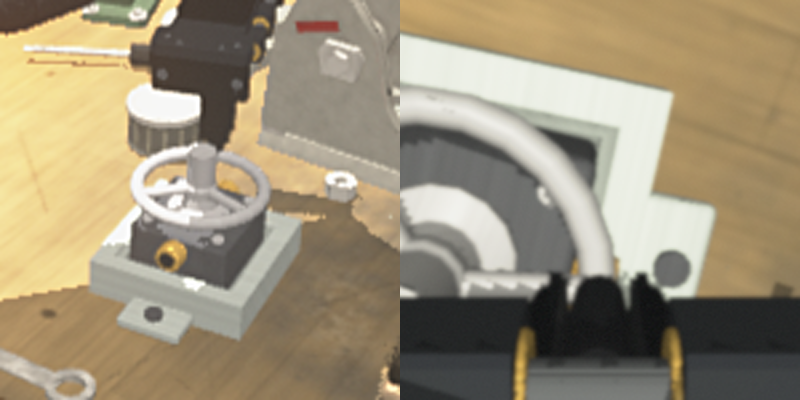

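```bash
python3 -m jog '{"rotation":[[0,0,0],[0,0,0],[0,0,0],[0,0,0],[0,0,0],[0,0,0],[0,0,0],[0,0,0],[0,0,0],[0,0,0]],"travel":[[-0.0023,0,-0.0148],[-0.0092,0,-0.0282],[-0.0198,0,-0.0388],[-0.0332,0,-0.0457],[-0.048,0,-0.048],[-0.0628,0,-0.0457],[-0.0762,0,-0.0388],[-0.0868,0,-0.0282],[-0.0937,0,-0.0148],[-0.096,0,0]],"hand":[0.005,0.005,0.005,0.005,0.005,0.005,0.005,0.005,0.005,0.005]}' 8
```

```text
t: 15.23
tool_pos: [477.3, -162.1, 96.3]
eef_rot: [-0.697, 0.697, 0.119, -0.119]
contact_force: [2.3, -0.4, -4.3]
opening: 0.154
```

```bash
python3 -m jog '{"rotation":[[0,0,0],[0,0,0],[0,0,0],[0,0,0],[0,0,0],[0,0,0],[0,0,0],[0,0,0],[0,0,0],[0,0,0]],"travel":[[0.0023,0,0.0148],[0.0092,0,0.0282],[0.0198,0,0.0388],[0.0332,0,0.0457],[0.048,0,0.048],[0.0628,0,0.0457],[0.0762,0,0.0388],[0.0868,0,0.0282],[0.0937,0,0.0148],[0.096,0,0]],"hand":[0.005,0.005,0.005,0.005,0.005,0.005,0.005,0.005,0.005,0.005]}' 8
```

```text
t: 16.07
tool_pos: [569.5, -128.8, 96.0]
eef_rot: [0.697, -0.697, -0.12, 0.121]
contact_force: [-4.0, 0.3, -0.9]
opening: 0.157
```

```bash
python3 -m jog '{"rotation":[[0,0,0],[0,0,0],[0,0,0],[0,0,0],[0,0,0],[0,0,0],[0,0,0],[0,0,0],[0,0,0],[0,0,0]],"travel":[[-0.0023,0,-0.0148],[-0.0092,0,-0.0282],[-0.0198,0,-0.0388],[-0.0332,0,-0.0457],[-0.048,0,-0.048],[-0.0628,0,-0.0457],[-0.0762,0,-0.0388],[-0.0868,0,-0.0282],[-0.0937,0,-0.0148],[-0.096,0,0]],"hand":[0.005,0.005,0.005,0.005,0.005,0.005,0.005,0.005,0.005,0.005]}' 8
```

```text
t: 16.9
tool_pos: [477.2, -161.8, 96.4]
eef_rot: [-0.697, 0.697, 0.119, -0.119]
contact_force: [0.1, 0.2, -0.3]
opening: 0.053
```

Opening fell to 5 mm, so the handle slipped out of the fingers during this half turn. That may be the stop, so I'll look.

Run:
```python
from ov import *
from plant import ctrl
s=ctrl.observe();q=ctrl.read_camera("scene");p=ctrl.read_camera("wrist");t=ctrl.read_camera("top")
print(s["t"],s["tool_pos"],s["contact_force"],s["opening"]*95)
cv2.imwrite("pics/w7.png",p["pixels"][:,:,::-1])
im=np.hstack([cv2.resize(q["pixels"][160:310,240:390,::-1],(400,400),interpolation=2),cv2.resize(t["pixels"][170:290,260:380,::-1],(400,400),interpolation=2)])
cv2.imwrite("pics/s7.png",im)
```

```text
16.9 [ 477.17660479 -161.7911652    96.35593196] [ 0.12718733  0.241794   -0.3210374 ] 5.027079004908277
```

View pics/s7.png

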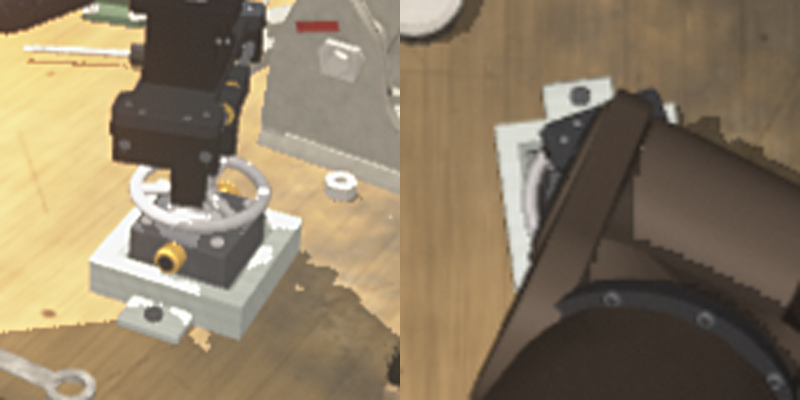

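View pics/w7.png

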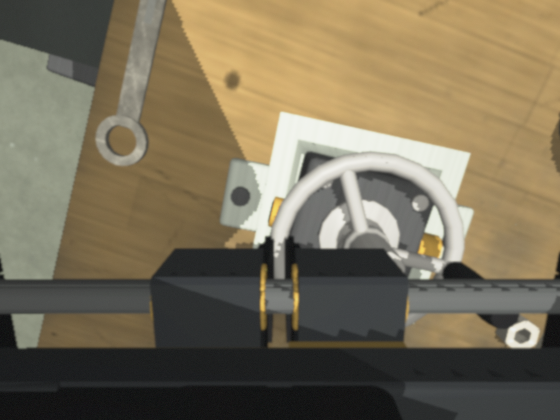

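The handle stayed behind at wrist px (468,275), just past where this half turn began. The valve is still seated. I'll rise and look at it from over the hub.

```bash
python3 -m jog '{"rotation":[[0,0,0],[0,0,0],[0,0,0],[0,0,0],[0,0,0],[0,0,0],[0,0,0],[0,0,0],[0,0,0],[0,0,0]],"travel":[[0,-0.03,0],[0,-0.065,0],[0,-0.09,0],[0.015,-0.105,0.01],[0.035,-0.111,0.02],[0.047,-0.111,0.02],[0.047,-0.111,0.02],[0.047,-0.111,0.02],[0.047,-0.111,0.02],[0.047,-0.111,0.02]],"hand":[0.03,0.03,0.03,0.03,0.03,0.03,0.03,0.03,0.03,0.03]}' 8
python3 - <<'E'
from ov import *
from plant import ctrl
s=ctrl.observe();p=ctrl.read_camera("wrist")
print(s["t"],s["tool_pos"],s["contact_force"],s["opening"]*95)
img=np.ascontiguousarray(p["pixels"][:,:,::-1]);cv2.imwrite("pics/w8.png",img)
c=cam(p,s);np.savez("w8.npz",K=c[0],R=c[1],t=c[2],pos=s["tool_pos"],Rt=Rtool(s))
ov(img,c,523.3,-145.5,np.radians(7.8),np.radians(0),5,"pics/ov8.png",(280,215),4.5,80)
E
```

```text
t: 17.88
tool_pos: [515.9, -127.1, 206.4]
eef_rot: [0.697, -0.697, -0.119, 0.12]
contact_force: [0.2, -0.5, -0.4]
opening: 0.313
17.8833 [ 515.91240427 -127.05743848  206.42290338] [ 0.1744712  -0.49206294 -0.35551026] 29.780312115960854
```

View pics/ov8.png

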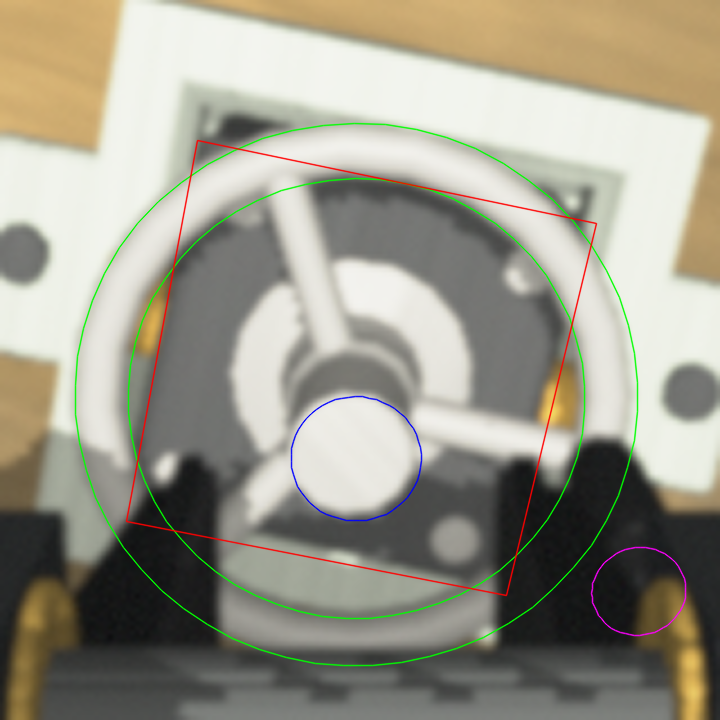

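The spokes put the handle at about 103° clockwise from its first position, close to where the slip began, so this is probably the stop. I'll grip it again more firmly and feel for it gently.

```bash
python3 -m jog '{"rotation":[[0,0,0],[0,0,0],[0,0,0],[0,0,0],[0,0,0],[0,0,0],[0,0,0],[0,0,0],[0,0,0],[0,0,0]],"travel":[[0.02,0,-0.013],[0.04,0,-0.026],[0.048,0.01,-0.031],[0.048,0.035,-0.031],[0.048,0.06,-0.031],[0.048,0.083,-0.031],[0.048,0.1,-0.031],[0.048,0.109,-0.031],[0.048,0.111,-0.031],[0.048,0.111,-0.031]],"hand":[0.032,0.032,0.032,0.032,0.032,0.032,0.032,0.032,0.032,0.032]}' 15
python3 -m jog '{"rotation":[[0,0,0],[0,0,0],[0,0,0],[0,0,0],[0,0,0],[0,0,0],[0,0,0],[0,0,0],[0,0,0],[0,0,0]],"travel":[[0,0,0],[0,0,0],[0,0,0],[0,0,0],[0,-0.001,0],[0,-0.001,0],[0,-0.001,0],[0,-0.001,0],[0,-0.001,0],[0,-0.001,0]],"hand":[0.005,0.005,0.005,0.005,0.005,0.005,0.005,0.005,0.005,0.005]}' 15
python3 - <<'E'
from ov import *
from plant import ctrl
s=ctrl.observe();p=ctrl.read_camera("wrist")
print(s["t"],s["tool_pos"],s["contact_force"],s["ft_torque"],s["opening"]*95)
cv2.imwrite("pics/w9.png",p["pixels"][:,:,::-1])
E
```

```text
t: 18.77
tool_pos: [571.8, -139.7, 95.8]
eef_rot: [0.697, -0.697, -0.12, 0.12]
contact_force: [-0.3, 0.6, 1.1]
opening: 0.333
t: 19.6
tool_pos: [572.2, -139.6, 97.3]
eef_rot: [-0.697, 0.697, 0.12, -0.12]
contact_force: [-3.5, -0.4, 3.5]
opening: 0.151
19.6 [ 572.22713073 -139.57419107   97.28368376] [-3.48880932 -0.35825275  3.45823468] [-0.00256509  0.37363469 -0.02473648] 14.319563444130562
```

View pics/w9.png

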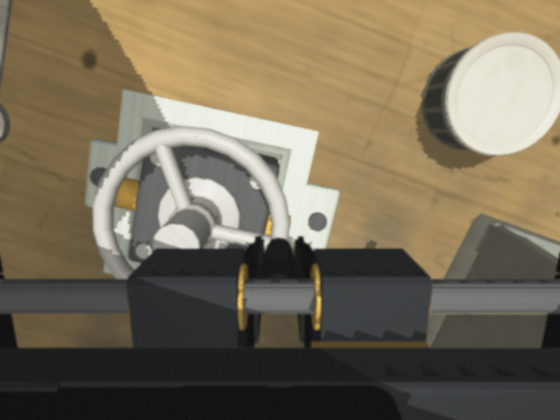

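```bash
python3 -m jog '{"rotation":[[0,0,0],[0,0,0],[0,0,0],[0,0,0],[0,0,0],[0,0,0],[0,0,0],[0,0,0],[0,0,0],[0,0,0]],"travel":[[0,0,-0.001],[0,0,-0.0015],[-0.0005,0,-0.002],[-0.0005,0,-0.0025],[-0.001,0,-0.003],[-0.001,0,-0.0035],[-0.001,0,-0.004],[-0.001,0,-0.004],[-0.001,0,-0.004],[-0.001,0,-0.004]],"hand":[0.005,0.005,0.005,0.005,0.005,0.005,0.005,0.005,0.005,0.005]}' 15
```

```text
t: 20.48
tool_pos: [572.9, -142.9, 97.7]
eef_rot: [0.697, -0.697, -0.12, 0.12]
contact_force: [-1.3, 7.0, 9.3]
opening: 0.152
```

```bash
python3 -m jog '{"rotation":[[0,0,0],[0,0,0],[0,0,0],[0,0,0],[0,0,0],[0,0,0],[0,0,0],[0,0,0],[0,0,0],[0,0,0]],"travel":[[0,0,-0.0005],[0,0,-0.001],[-0.0005,0,-0.0015],[-0.0005,0,-0.002],[-0.001,0,-0.0025],[-0.001,0,-0.003],[-0.001,0,-0.003],[-0.001,0,-0.003],[-0.001,0,-0.003],[-0.001,0,-0.003]],"hand":[0.005,0.005,0.005,0.005,0.005,0.005,0.005,0.005,0.005,0.005]}' 15
python3 - <<'E'
from ov import *
from plant import ctrl
s=ctrl.observe();p=ctrl.read_camera("wrist");q=ctrl.read_camera("scene")
print(s["t"],s["tool_pos"],s["contact_force"],s["ft_torque"],s["opening"]*95)
im=np.hstack([cv2.resize(q["pixels"][160:310,240:390,::-1],(400,400),interpolation=2),cv2.resize(p["pixels"][80:300,80:300,::-1],(400,400),interpolation=2)])
cv2.imwrite("pics/s10.png",im)
E
```

```text
t: 21.32
tool_pos: [573.5, -146.1, 98.1]
eef_rot: [0.697, -0.697, -0.121, 0.119]
contact_force: [-0.9, 8.5, 12.3]
opening: 0.153
21.3167 [ 573.46849876 -146.12469642   98.14083361] [-0.94237802  8.53477455 12.25315493] [ 1.50813782 -0.01919083 -0.05655612] 14.554291782314586
```

View pics/s10.png

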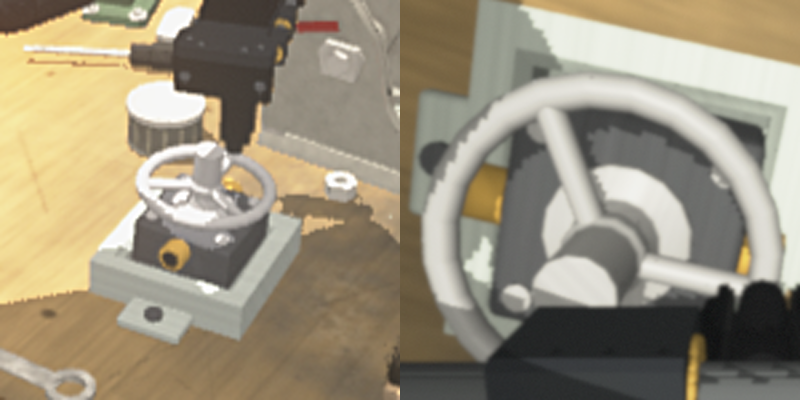

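Pushing on only tips the valve, because the wheel no longer turns. That is the hard stop. I'll relieve the push first and check that the valve settles back.

```bash
python3 -m jog '{"rotation":[[0,0,0],[0,0,0],[0,0,0],[0,0,0],[0,0,0],[0,0,0],[0,0,0],[0,0,0],[0,0,0],[0,0,0]],"travel":[[0.0005,0,0.002],[0.001,0,0.0035],[0.0015,0,0.005],[0.002,0,0.007],[0.002,0,0.007],[0.002,0,0.007],[0.002,0,0.007],[0.002,0,0.007],[0.002,0,0.007],[0.002,0,0.007]],"hand":[0.005,0.005,0.005,0.005,0.005,0.005,0.035,0.035,0.035,0.035]}' 10
python3 - <<'E'
from ov import *
from plant import ctrl
s=ctrl.observe();p=ctrl.read_camera("wrist");q=ctrl.read_camera("scene")
print(s["t"],s["tool_pos"],s["contact_force"],s["ft_torque"],s["opening"]*95)
im=np.hstack([cv2.resize(q["pixels"][160:310,240:390,::-1],(400,400),interpolation=2),cv2.resize(p["pixels"][80:300,80:300,::-1],(400,400),interpolation=2)])
cv2.imwrite("pics/s11.png",im);cv2.imwrite("pics/w11.png",p["pixels"][:,:,::-1])
c=cam(p,s);np.savez("w11.npz",K=c[0],R=c[1],t=c[2],pos=s["tool_pos"],Rt=Rtool(s))
img=np.ascontiguousarray(p["pixels"][:,:,::-1]);ov(img,c,524,-145.2,np.radians(7.8),np.radians(6.9),5,"pics/ov11.png",(200,200),4,95)
E
```

```text
t: 22.25
tool_pos: [572.3, -139.7, 97.2]
eef_rot: [-0.697, 0.697, 0.12, -0.12]
contact_force: [-0.2, 0.4, 0.7]
opening: 0.347
22.25 [ 572.2628914  -139.73927494   97.20421819] [-0.16653033  0.44910486  0.73474618] [-0.0185506  -0.09576244  0.0087429 ] 32.9949963489506
```

View pics/s11.png

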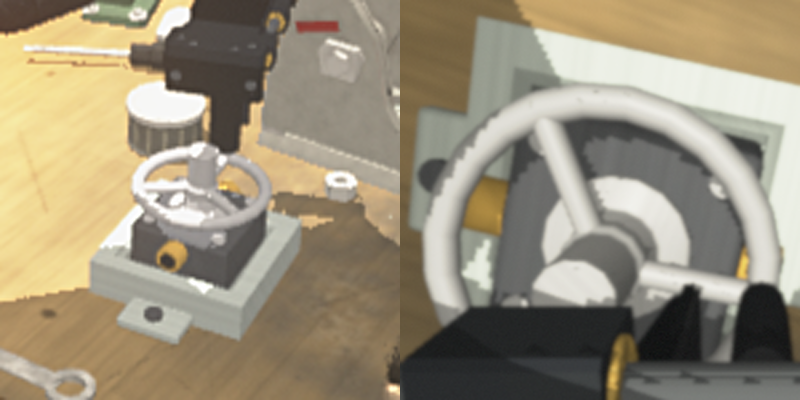

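View pics/ov11.png

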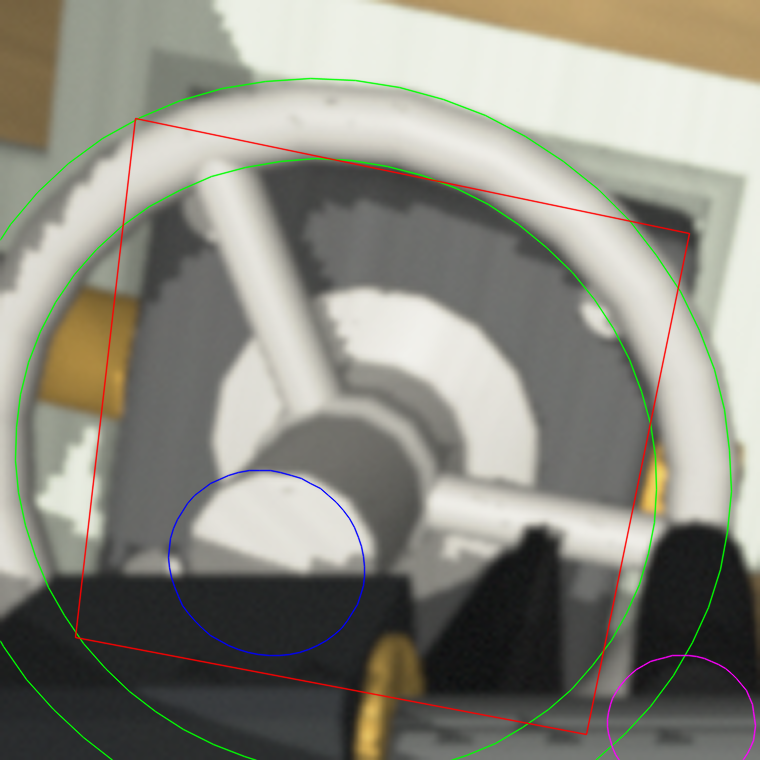

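The valve is level again in the pocket. I'll regrip and back off 90°.

```bash
python3 -m jog '{"rotation":[[0,0,0],[0,0,0],[0,0,0],[0,0,0],[0,0,0],[0,0,0],[0,0,0],[0,0,0],[0,0,0],[0,0,0]],"travel":[[0,0,0],[0,0,0],[0,0,0],[0,0,0],[0,-0.001,0],[0.001,-0.001,0.0064],[0.001,-0.001,0.0148],[-0.0004,-0.001,0.023],[-0.0033,-0.001,0.0309],[-0.0075,-0.001,0.0381]],"hand":[0.005,0.005,0.005,0.005,0.005,0.005,0.005,0.005,0.005,0.005]}' 15
python3 -m jog '{"rotation":[[0,0,0],[0,0,0],[0,0,0],[0,0,0],[0,0,0],[0,0,0],[0,0,0],[0,0,0],[0,0,0],[0,0,0]],"travel":[[-0.0054,0,0.0064],[-0.0118,0,0.0118],[-0.019,0,0.016],[-0.0245,0,0.0182],[-0.0277,0,0.019],[-0.0288,0,0.0193],[-0.0288,0,0.0193],[-0.0288,0,0.0193],[-0.0288,0,0.0193],[-0.0288,0,0.0193]],"hand":[0.005,0.005,0.005,0.005,0.005,0.005,0.005,0.005,0.005,0.005]}' 15
```

```text
t: 23.18
tool_pos: [551.9, -105.1, 98.1]
eef_rot: [-0.697, 0.697, 0.12, -0.12]
contact_force: [2.1, -0.9, -6.1]
opening: 0.155
t: 24.02
tool_pos: [518.7, -97.6, 98.1]
eef_rot: [0.697, -0.697, -0.12, 0.12]
contact_force: [-1.1, 2.5, -2.2]
opening: 0.15
```

```bash
python3 -m jog '{"rotation":[[0,0,0],[0,0,0],[0,0,0],[0,0,0],[0,0,0],[0,0,0],[0,0,0],[0,0,0],[0,0,0],[0,0,0]],"travel":[[0,0,0],[0,0,0],[0,0,0],[0,0,0],[0,-0.02,0],[0,-0.05,0],[0,-0.08,0],[0,-0.1,-0.02],[0,-0.108,-0.04],[0,-0.108,-0.047]],"hand":[0.032,0.032,0.032,0.032,0.032,0.032,0.032,0.032,0.032,0.032]}' 15
python3 -m jog '{"rotation":[[0,0,0],[0,0,0],[0,0,0],[0,0,0],[0,0,0],[0,0,0],[0,0,0],[0,0,0],[0,0,0],[0,0,0]],"travel":[[0,0,0],[0,0,0],[0,0,0],[0,0,0],[0,0,0],[0,0,0],[0,0,0],[0,0,0],[0,0,0],[0,0,0]],"hand":[0.032,0.032,0.032,0.032,0.032,0.032,0.032,0.032,0.032,0.032]}' 15
python3 - <<'E'
from ov import *
from plant import ctrl
s=ctrl.observe();p=ctrl.read_camera("wrist");q=ctrl.read_camera("scene")
print(s["t"],s["tool_pos"],s["contact_force"],s["opening"]*95)
img=np.ascontiguousarray(p["pixels"][:,:,::-1]);cv2.imwrite("pics/w12.png",img)
cv2.imwrite("pics/s12.png",cv2.resize(q["pixels"][160:310,240:390,::-1],None,fx=3.6,fy=3.6,interpolation=2))
c=cam(p,s);np.savez("w12.npz",K=c[0],R=c[1],t=c[2],pos=s["tool_pos"],Rt=Rtool(s))
pr=proj(c,[[523.5,-145.5,77]])[0]
ov(img,c,523.5,-145.5,np.radians(7.8),np.radians(96.9),5,"pics/ov12.png",pr+[0,-10],4.5,80)
E
```

```text
t: 24.85
tool_pos: [536.0, -143.9, 208.5]
eef_rot: [-0.696, 0.698, 0.121, -0.118]
contact_force: [0.8, -0.6, -0.3]
opening: 0.336
t: 25.68
tool_pos: [534.4, -141.9, 206.1]
eef_rot: [-0.697, 0.697, 0.12, -0.12]
contact_force: [-0.3, 0.3, 1.1]
opening: 0.336
25.6833 [ 534.44824923 -141.9033312   206.14664898] [-0.34290642  0.28115005  1.0751373 ] 31.883828016334167
```

View pics/ov12.png

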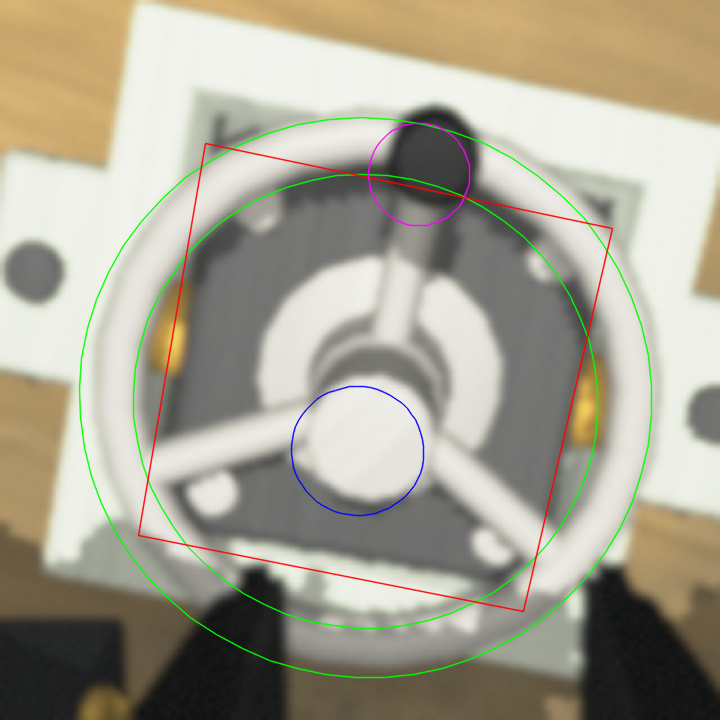

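View pics/s12.png

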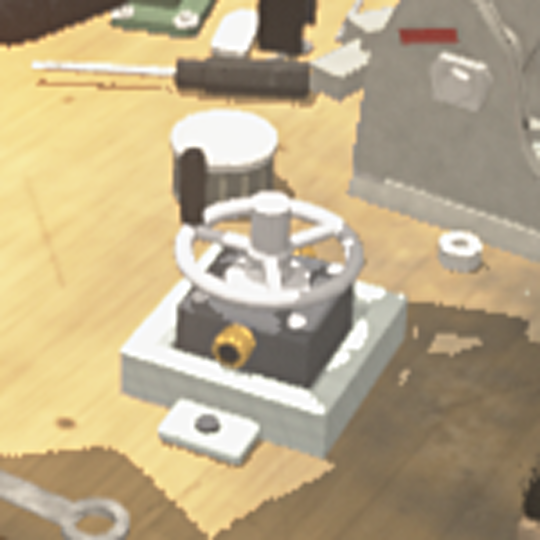

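View pics/w12.png

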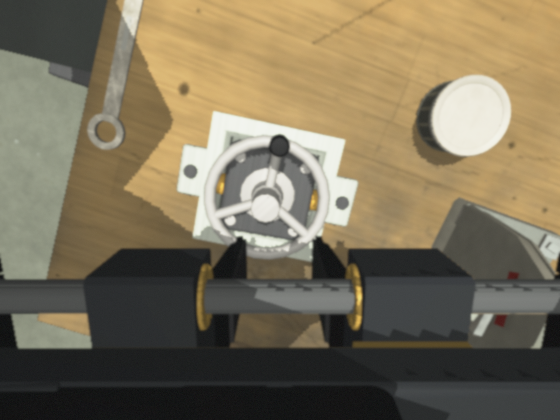

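The valve stands level and square in the pocket. The handle is about 90° back from the stop, the fingers are clear and the bystanders haven't moved. I'm handing in.

Run:
```python
from plant import ctrl
print(ctrl.job_done()); s=ctrl.observe();print(s["t"],s["contact_force"])
```

```text
the job is handed in; nothing more can be done
None
the job is handed in; nothing more can be done
```

I stood the dark-bodied steel-wheel valve in the pocket and let go. I then cranked it clockwise to its stop, backed it off a quarter turn, and handed the job in at about 26 s. No verdict was given.

- **Seating:** I carried the valve by its hub and lowered it until the force changed from about 8 N hanging to about 10 N upward, at the height expected for the pocket floor. In the last pictures it is level and square in the pocket, resting about 2 mm from where I first set it, within its play.
- **Finding the stop:** the wheel turned a bit over one full turn. The handle then slipped out of a light 8 N grip. I gripped it again at 15 N and pushed gently; the resistance rose to about 8 N. The second push briefly tipped the valve in the pocket without turning the wheel, and it settled back level when I eased off.
- **Back-off:** the two checks differ slightly. Tool positions give about 89° and the spoke angles in the pictures give about 93°, so a quarter turn to within a few degrees.
- **At hand-in:** the fingers were open and clear of everything. The tin, nut and wrench looked undisturbed. I did not look at the brush and the brown valve again at the end, but nothing reached near them.

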